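# Stow the spare torch tip and latch its case

## Task

Put the spare torch tip away: swing the steel latch lever on the front of the case out clear of the lid, lift the lid open, lay the torch tip gently in the empty compartment without letting it fall, then press the lid fully shut and swing the lever back up until it is home over the lid's edge. Leave the other things on the bench where they are.

Things in the scene. Friction and masses are not known exactly. Their poses are not given: they have to be found in the camera images.
- case: Fixed grey plastic box, 130 (x) by 230 (y) by 70 mm high, walls and floor 5 mm, blue lid. Origin: centre of the underside; z up, -x is the front (latch side, facing roughly the robot's right), +x the lid's hinge side. An inner wall at y = 0 (5 mm thick, top at z = 50 mm) parts it: the +y half is the empty compartment, the -y half holds grey foam and stored tips up to z = 54 mm.
- compartment (a point): Centre of the floor of the empty compartment (case frame 0, 56, 5 mm); clear space 120 mm along the case's x, 107 mm along its y, 65 mm deep.
- lid (a joint): Lid angle, rad: 0 shut, up to 1.6 open. Plain blue plate 150 by 234 mm, 8 mm thick, underside at case z = 70 mm when shut, no handle. Stiff hinge: stays where it is left; 3 to 4 N at the front edge moves it. With the latch off it can be lifted from under its front edge.
- lid_hinge (a point): Point on the lid's hinge axis (which runs along the case's y), middle of the case's far top edge: case frame 65, 0, 70 mm.
- lid_lip (a point): Middle of the lid's front lower edge; moves with the lid; 148 mm from the hinge. The lip stands 18 mm out from the case's front wall (case frame x = -83, z = 70 mm when shut).
- latch (a joint): Lever angle, rad: 0 home (upright, hook over the lid's front edge), grows as the upper end swings out from the case (to case -x) and down, stop at 1.05. The lid is free from about 0.35. Stiff: stays where it is left, 3 N at its end moves it. It only goes home when the lid is pressed fully shut (within 2 mm).
- latch_hinge (a point): Point on the lever's hinge axis (along the case's y), case frame -81, 0, 40 mm.
- latch_end (a point): Upper end of the steel lever, moves with it. Plate 32 mm wide (y), 6 mm thick, reaching 80 mm above the hinge, mid-plane 7 mm outside the hinge axis; rolled edge 10 mm thick at the top; a hook 41 to 47 mm above the hinge reaches 12 mm inward over the lid. Home, the end stands 42 mm above the lid's top, free space behind it.
- tip: Spare torch tip, steel, about 180 g, loose on the bench: a square dark block 32 long (x) by 28 wide (y) by 28 mm high, a ribbed round barrel (24 mm diameter, 34 mm long) on its +x side and a brass stub (16 mm diameter, 24 mm) on its -x side, axes 14 mm above the underside. Origin: centre of the block's underside.
- paddle: Bystander: graphite paddle, 145 mm long, 12 mm thick, a dark flat blade 60 by 45 mm with a wooden handle 16 mm wide, lying on the bench. Origin: underside, 60 mm from the handle's end.
- jar: Bystander: glass jar, 70 mm diameter, 100 mm high. Origin: centre of the underside.
- cup: Bystander: steel cup, 76 mm diameter, 85 mm high. Origin: centre of the underside.
Mind the look-alikes: they are no part of the job. Of the things shaped like the tip, the steel one is meant.

How it is judged:
By the outcome, as a careful person would: the job done as asked, in the order asked, and still so for the second after the job is handed in, with the robot touching nothing.
It also fails if it takes over 72 s, if anything falls off the work surface, if the arm or the gripper's body presses on something with over 40 N, if the wrist force passes 120 N, or if a joint passes its speed limit or range.

## Robot

A 7-joint arm with a two-finger parallel gripper is mounted at the origin on the work surface. World frame = base frame: x ahead of the robot, y to its left, z up, the work surface at z = 0. Lengths are in m, angles in rad, forces in N, time in s.
With the tool pointing down it reaches from about 0.425 to 0.95 m from the base axis. Payload 16.7 kg.
Tool frame: the origin (TCP) lies between the finger pads; the fingertips stand 17 mm ahead of it and the grasp point (between the pads) lies 2 mm behind it (robot.nose_length is the distance from the TCP to the fingertips, in m); z points along the fingers, y is the line along which they close (so a half turn about z gives the same grasp; the last joint's range is limited). The gripper opens to 94 mm and grips with 3 to 60 N. Pads are 16 mm wide; open, the fingers measure 119 mm over their backs; the gripper's body (75 mm by 177 mm) begins 78 mm behind the grasp point.
Start: joints at [-1.498, 0.426, 0.074, 1.606, -0.034, 1.111, -0.067], TCP at [0.148, 0.658, 0.222] pointing down, gripper open.
Joint ranges: [-2.85, 2.85], [-0.5, 2.14], [-1.23, 1.37], [0.21, 2.46], [-1.02, 4.16], [0.16, 2.05], [-2.73, 2.73]. Speed limits (rad/s): [1.89, 1.89, 2.39, 2.39, 3.01, 3.01, 3.01].

## Interface

Orientations are given as a rotation vector (axis times angle).
In Python, from station import robot, solver, cams gives the robot as it stands. Calls block until the motion is done:
- robot.move_ptp(position, orientation): joint-space move of the TCP to a pose.
- robot.move_linear(position, attitude=None, speed=0.15, threshold=None): straight line of the TCP; attitude=None keeps the orientation; speed is the mean speed in m/s. With threshold (N) it stops when the force on the tool has changed by that much, and returns True; else False.
- robot.set_joints(angles): joint-space move.
- robot.gripper_to(opening, newtons=None): opening from 0.0 (shut) to 1.0 (fully open); newtons is the grip in N (None keeps the last); returns when the fingers have stopped.
- robot.wait(seconds).
- solver.inverse_kinematics(position, orientation): joint angles nearest the present ones, or None.
- cams.read_camera(name): name is "side" or "top"; returns a dict with "frame" (384x512x3 uint8, blue, green, red), "camera_matrix" (3x3 intrinsics, pixels), "k1" (the pictures are not rectified: a ray, as slopes to the right and down, at radius r is drawn at 1 + k1 r^2 times it, then the intrinsics apply), "world_from_camera" (4x4, takes a point from camera to world coordinates). Camera axes: x right, y down, z forward; pixel columns grow to the right and rows downward; lengths in m; the calibration is good to about 2 mm. A picture is of the moment at which its call begins. There is no depth.
A pose or a line that the arm cannot do raises robot.Unreachable and nothing moves.
- robot.finish_job(): hands the job in; it is judged then, once.
Readings, each from a call of its own:
- robot.read_time_s(): time.
- robot.read_joint_pos(): joint angles.
- robot.read_joint_vel(): joint speeds.
- robot.read_joint_torque(): joint torques, N m.
- robot.read_tcp_pos(): TCP position.
- robot.read_tcp_rot(): TCP orientation.
- robot.read_force(): force on the tool from outside, world axes, zero at the start.
- robot.read_torque(): the same for the moment, N m.
- robot.read_gripper_width(): opening from 0.0 (shut) to 1.0 (fully open).
- robot.read_grasp_force(): force on a finger pad.
Only numpy, scipy, OpenCV 4.12 (cv2) and the standard library are available. Lean on these libraries where they do the work, as an engineer would, in place of code of your own. Each camera call takes 0.05 s, during which the arm holds its last target. There are 200 camera calls.

## Working session

There is one attempt and no reset: what is moved stays moved. The work goes in short steps, each a Python script; the robot and the scene stay as the last script left them, time stands still between calls to the robot, and variables do not carry over. Pictures are saved under pics/ and viewed, at most 11 in all, crops included, and the job is handed in when it is done.

```bash
ls; mkdir -p pics; python3 - <<'E'
from station import robot, solver, cams
import cv2,numpy as np
for n in("side","top"):
    d=cams.read_camera(n); cv2.imwrite(f"pics/{n}0.png",cv2.resize(d["frame"],(800,600),interpolation=cv2.INTER_CUBIC))
    np.save(f"pics/{n}0.npy",d["frame"])
    print(n,d["camera_matrix"].round(1).tolist(),d["k1"],d["world_from_camera"].round(3).tolist())
print(robot.read_tcp_rot(),robot.read_tcp_pos(),robot.read_time_s())
E
```

```text
pics
side [[499.6, 0.0, 255.6], [0.0, 499.6, 187.7], [0.0, 0.0, 1.0]] 0.012089403271554174 [[0.84, -0.286, 0.462, -0.206], [-0.543, -0.455, 0.706, -1.044], [0.009, -0.843, -0.538, 0.949], [0.0, 0.0, 0.0, 1.0]]
top [[465.2, 0.0, 255.8], [0.0, 465.2, 192.7], [0.0, 0.0, 1.0]] -0.13597308537653746 [[0.001, -0.99, 0.142, 0.365], [-1.0, 0.002, 0.025, 0.021], [-0.025, -0.142, -0.99, 1.267], [0.0, 0.0, 0.0, 1.0]]
[-3.47668912e-01 -3.12224739e+00  1.78636403e-03] [0.14842562 0.65809899 0.22184327] 0.1
```

View pics/side0.png

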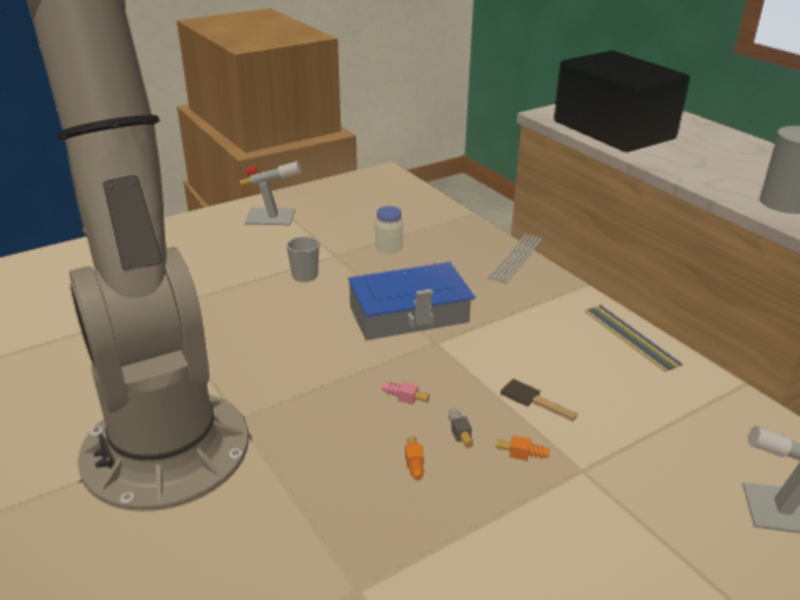

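View pics/top0.png

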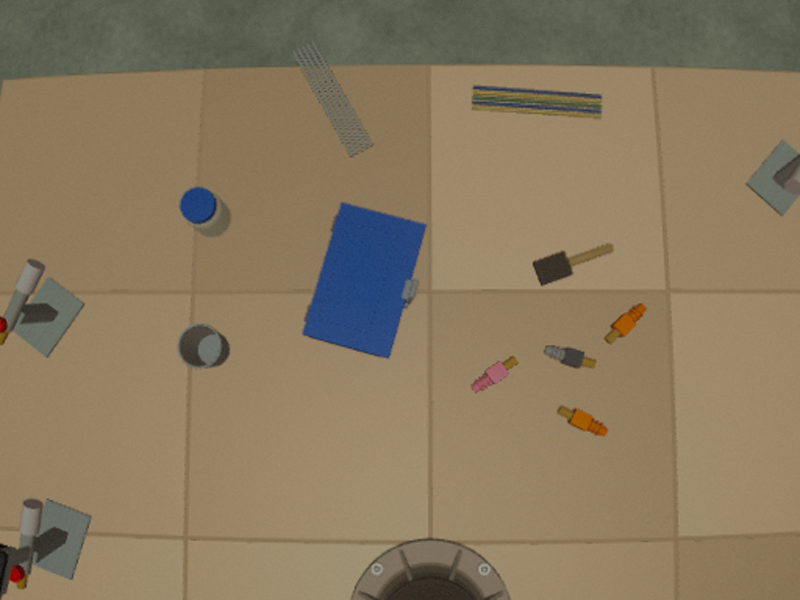

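The side view shows the case with its lever in front at (422,307), and the steel tip at (460,427) beside pink and orange decoys. In the top view the lid corners are at about (341,203), (426,225), (389,358) and (303,335), the lever is at (410,291), and the steel tip's block is at (572,357) with its stub toward (595,363).

```bash
cat > h.py <<'E'
from station import robot, solver, cams
import cv2, numpy as np
from scipy.spatial.transform import Rotation as R
from scipy.optimize import minimize, least_squares
def proj(d,P):
    T=np.linalg.inv(d["world_from_camera"]); p=P@T[:3,:3].T+T[:3,3]
    s=p[:,:2]/p[:,2:]; s=s*(1+d["k1"]*(s**2).sum(1,keepdims=True)); K=d["camera_matrix"]
    return s*[K[0,0],K[1,1]]+K[:2,2]
def place(P,x,y,z,a):
    c,s=np.cos(a),np.sin(a); return P@np.array([[c,s,0],[-s,c,0],[0,0,1]])+[x,y,z]
def box(x0,x1,y0,y1,z0,z1): return np.array([[x,y,z] for x in(x0,x1) for y in(y0,y1) for z in(z0,z1)])
def hulls(d,shapes,pose,S=8):
    m=np.zeros((384*2,512*2),np.uint8)
    for P in shapes:
        q=((proj(d,place(P,*pose))+.5)*2-.5)
        h=cv2.convexHull(q.astype(np.float32))
        cv2.fillConvexPoly(m,np.round(h*16).astype(np.int32),255,shift=4)
    return cv2.GaussianBlur(m,(0,0),2)/255.
def fit(ds,masks,shapes,p0):
    M=[cv2.GaussianBlur(cv2.resize(m,None,fx=2,fy=2,interpolation=cv2.INTER_LINEAR),(0,0),2)/255. for m in masks]
    sc=np.array([.01,.01,.01,.1])
    f=lambda u:sum(((hulls(d,shapes,p0+u*sc)-m)**2).sum() for d,m in zip(ds,M))
    best=minimize(f,np.zeros(4),method="Nelder-Mead",options=dict(xatol=1e-3,fatol=.1,maxiter=600,initial_simplex=np.vstack([np.zeros(4),np.eye(4)])))
    return p0+best.x*sc,best.fun
E
cat > see.py <<'E'
from h import *
ds=[cams.read_camera(n) for n in("side","top")]
ctr=[(294,273),(366,228)]
tiles=[]
for d,c in zip(ds,ctr):
    tiles.append(cv2.resize(d["frame"][c[1]-25:c[1]+25,c[0]-25:c[0]+25],(400,400),interpolation=cv2.INTER_CUBIC))
cv2.imwrite("pics/tip.png",np.hstack(tiles))
M=[]
for d in ds:
    hsv=cv2.cvtColor(d["frame"],cv2.COLOR_BGR2HSV)
    m=cv2.inRange(hsv,(105,120,50),(130,255,255))
    n,l,st,ce=cv2.connectedComponentsWithStats(m)
    # component nearest the lid
    t=(262,184) if d is ds[0] else (233,180)
    k=l[t[1],t[0]]; M.append(cv2.morphologyEx((l==k).astype(np.uint8)*255,cv2.MORPH_CLOSE,np.ones((5,5)))); print(st[k])
lid=[box(-.083,.067,-.117,.117,.07,.078)]
best=None
p,f=fit(ds,M,lid,np.array([.6,.1,0,np.pi/2-.26])); print("case",p.round(4),np.degrees(p[3]),f)
for d,m,n in zip(ds,M,"st"):
    print(n,proj(d,place(np.array([[-.083,-.117,.078],[-.083,.117,.078],[.067,.117,.078],[.067,-.117,.078]]),*p)).round(1).tolist())
    h=hulls(d,lid,p)>.5; mm=cv2.resize(m,None,fx=2,fy=2)>127; print("iou",(h&mm).sum()/(h|mm).sum())
    # each view alone at z=0
for i in(0,1):
    g=lambda u:((hulls(ds[i],lid,np.r_[u[0]*.01+p[0],u[1]*.01+p[1],0,p[3]+u[2]*.1])-cv2.GaussianBlur(cv2.resize(M[i],None,fx=2,fy=2),(0,0),2)/255.)**2).sum()
    b=minimize(g,np.zeros(3),method="Nelder-Mead"); print(b.x*[.01,.01,.1],b.fun)
E
python3 see.py
```

```text
[ 224  170   79   32 1560]
[ 194  130   78   99 4913]
case [ 5.7650e-01  1.1880e-01 -4.0000e-04  1.3024e+00] 74.62474083917675 1115.3848058439062
s [[303.4, 189.7], [233.4, 201.5], [221.5, 177.4], [287.0, 167.4]]
iou 0.8077569489334195
t [[272.3, 143.2], [248.4, 229.2], [192.5, 213.7], [217.6, 128.9]]
iou 0.9503285659064553
[0. 0. 0.] 813.7389004229143
[0. 0. 0.] 309.24675124951943
```

```bash
cat > s2.py <<'E'
from h import *
ds=[dict(cams.read_camera(n)) for n in("side","top")]
p=np.array([.5765,.1188,0,1.3024])
out=[]
for d,(x,y,w) in zip(ds,[(212,155,110),(180,125,110)]):
    f=cv2.resize(d["frame"][y:y+w*3//4+20 if w==110 else 0,x:x+w],None,fx=3.6,fy=3.6,interpolation=cv2.INTER_CUBIC)[:370]
    out.append(f)
a=np.hstack(out); t=cv2.imread("pics/tip.png"); t=cv2.resize(t,(460,230))
c=np.zeros((600,800,3),np.uint8); c[:370,:a.shape[1]]=a[:,:800]; c[370:,:460]=t
cv2.imwrite("pics/crop.png",c)
for q in[(262,184),(262,174),(240,193),(295,185),(230,181)]: print(q,cv2.cvtColor(ds[0]["frame"],cv2.COLOR_BGR2HSV)[q[1],q[0]])
E
python3 s2.py
```

```text
Traceback (most recent call last):
  File "s2.py", line 9, in <module>
    c=np.zeros((600,800,3),np.uint8); c[:370,:a.shape[1]]=a[:,:800]; c[370:,:460]=t
                                      ~^^^^^^^^^^^^^^^^^^
ValueError: could not broadcast input array from shape (367,792,3) into shape (370,792,3)
```

```bash
sed -i 's/c\[:370,:a.shape\[1\]\]/c[:a.shape[0],:a.shape[1]]/' s2.py; python3 s2.py
```

```text
(262, 184) [110 158 152]
(262, 174) [111 143 146]
(240, 193) [110 154 152]
(295, 185) [111 142 151]
(230, 181) [110 154 152]
```

View pics/crop.png

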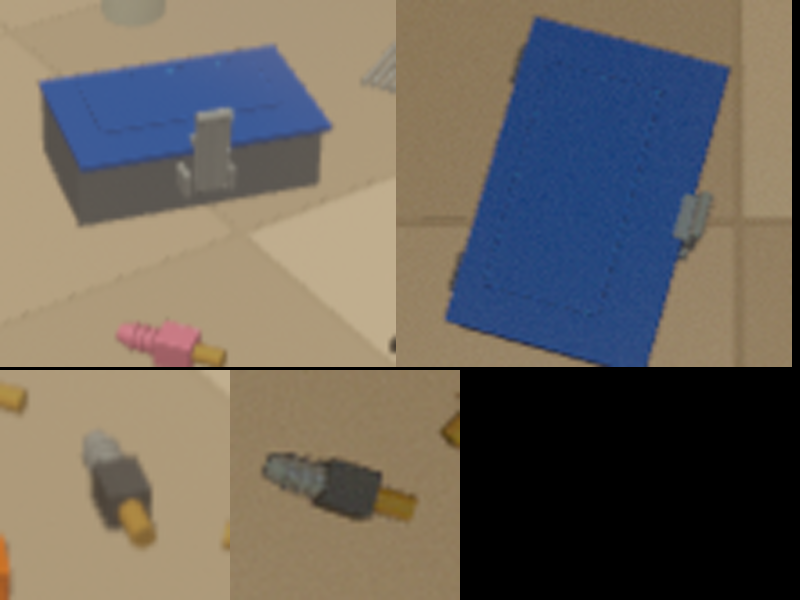

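The crop shows the lid outline clean apart from the lever notch. The tip's dark block, silver barrel and brass stub are all distinct.

```bash
cat > s3.py <<'E'
from h import *
ds=[dict(cams.read_camera(n)) for n in("side","top")]
M=[];MT=[]
for i,d in enumerate(ds):
    m=cv2.inRange(cv2.cvtColor(d["frame"],cv2.COLOR_BGR2HSV),(98,100,40),(130,255,255))
    n,l=cv2.connectedComponents(m); t=[(262,184),(233,180)][i]
    pts=cv2.findNonZero((l==l[t[1],t[0]]).astype(np.uint8)); o=np.zeros_like(m); cv2.fillConvexPoly(o,cv2.convexHull(pts),255); M.append(o)
    lab=cv2.cvtColor(d["frame"],cv2.COLOR_BGR2LAB).astype(float); c=[(294,273),(366,228)][i]
    w=lab[c[1]-25:c[1]+25,c[0]-25:c[0]+25].reshape(-1,3); e=np.linalg.norm(lab-np.median(w,0),axis=2)
    m=(cv2.GaussianBlur(e,(0,0),.6)>16).astype(np.uint8); n,l=cv2.connectedComponents(m); 
    k=l[c[1],c[0]]; MT.append(cv2.morphologyEx((l==k).astype(np.uint8)*255,cv2.MORPH_CLOSE,np.ones((3,3)))); print("tip area",(l==k).sum())
lid=[box(-.083,.067,-.117,.117,.07,.078)]
th=np.linspace(0,2*np.pi,24,endpoint=False)
cyl=lambda x0,x1,r:np.array([[x,r*np.cos(t),.014+r*np.sin(t)] for x in(x0,x1) for t in th])
tip=[box(-.016,.016,-.014,.014,0,.028),cyl(.016,.050,.012),cyl(-.04,-.016,.008)]
def rep(n,MM,sh,p0):
    best=min((fit(ds,MM,sh,np.array(q)) for q in p0),key=lambda r:r[1]); p=best[0]
    best=fit(ds,MM,sh,p); p=best[0]
    print(n,p.round(4),np.degrees(p[3]).round(1),best[1])
    for d,m in zip(ds,MM):
        h=hulls(d,sh,p)>.5; mm=cv2.resize(m,None,fx=2,fy=2)>127; print(" iou",(h&mm).sum()/(h|mm).sum())
        # offset in pixels
        print(" centroid diff(2x px)",np.array(np.nonzero(h)).mean(1)-np.array(np.nonzero(mm)).mean(1))
    return p
pc=rep("case",M,lid,[[.58,.12,0,1.3]])
# tip rough centre from the top view
pt=rep("tip",MT,tip,[[x,-.2,0,a] for x in(.46,.5) for a in(1.3,1.6,1.9)])
np.savez("pose.npz",c=pc,t=pt)
out=[]
for d,(x,y) in zip(ds,[(269,248),(341,203)]):
    f=cv2.resize(d["frame"][y:y+50,x:x+50],(400,400),interpolation=cv2.INTER_CUBIC)
    for P in tip:
        q=(proj(d,place(P,*pt))-[x,y]+.5)*8-.5; cv2.polylines(f,[cv2.convexHull(q.astype(np.float32)).astype(int)],True,(0,255,0),1)
    out.append(f)
cv2.imwrite("pics/tipfit.png",np.hstack(out))
E
python3 s3.py
```

```text
tip area 270
tip area 324
case [5.7630e-01 1.1810e-01 1.2000e-03 1.2998e+00] 74.5 158.01291810841983
 iou 0.9308338720103426
 centroid diff(2x px) [ 0.24910956 -0.79649942]
 iou 0.9839314923506206
 centroid diff(2x px) [-0.10254985  0.03630189]
tip [ 4.4700e-01 -2.4680e-01  1.0000e-04  1.2608e+00] 72.2 75.5678277585544
 iou 0.8522167487684729
 centroid diff(2x px) [-0.83412698 -1.20801209]
 iou 0.909686817188638
 centroid diff(2x px) [-0.5356684  -0.09884923]
```

View pics/tipfit.png

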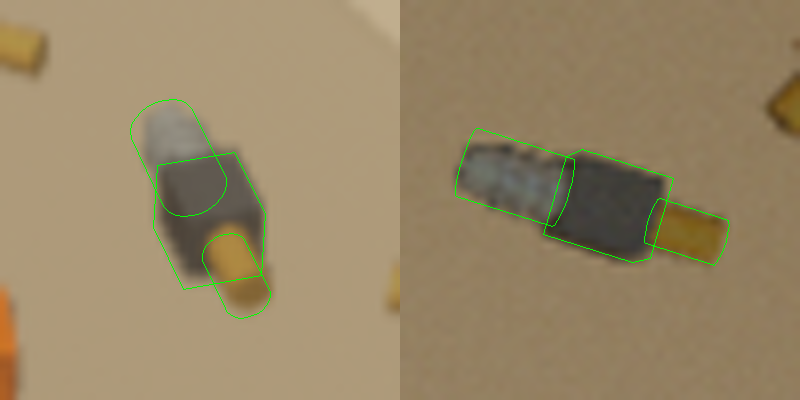

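The overlay matches the tip in both views to about 1–2 mm, with the barrel toward +y world. Next I check reach for the planned poses.

```bash
cat >> h.py <<'E'
try:
    Z=np.load("pose.npz"); C=Z["c"].copy(); C[2]=0; TIP=Z["t"]
except Exception: pass
N=robot.nose_length
def tool(phi,s,yaw=None):
    a=C[3] if yaw is None else yaw
    z=np.array([np.cos(phi)*np.cos(a),np.cos(phi)*np.sin(a),-np.sin(phi)]); y=s*np.array([-np.sin(a),np.cos(a),0])
    return np.column_stack([np.cross(y,z),y,z])
def pose(tipc,phi,s):   # fingertip-centre point in the case frame (m), pitch below horizontal
    M=tool(phi,s); w=place(np.array([tipc]),*C)[0]; return w-N*M[:,2],R.from_matrix(M).as_rotvec()
H=np.array([.065,.07])
def under(th,phi,d,y,gap=0): # fingertip centre so its upper corner lies on lid underside at distance d
    c=H+d*np.array([-np.cos(th),np.sin(th)])-gap*np.array([np.sin(th),np.cos(th)])
    c=c-.008*np.array([np.sin(phi),np.cos(phi)]); return [c[0],y,c[1]]
E
cat > ik.py <<'E'
from h import *
D=np.pi/2
def t(n,tp,phi,s):
    q=solver.inverse_kinematics(*pose(tp,phi,s)); print(n,s,None if q is None else np.round(q,2).tolist())
print(N)
for s in(1,-1):
    t("lever0",[-.055,0,.096],D,s); t("lever1",[-.14,0,.085],D,s)
    t("place",[0,.056,.008],D,s); t("behind",[.12,.05,.20],D,s); t("press",[-.06,.03,.078],D,s)
    M=tool(D,s,TIP[3]); q=solver.inverse_kinematics([TIP[0],TIP[1],.02],R.from_matrix(M).as_rotvec()); print("tip",s,None if q is None else np.round(q,2).tolist())
    for ph in(20,30,40):
      for y in(.07,-.07):
        for th in(0,.4,.8,1.2,1.5): t(f"{ph} {y} {th}",under(th,np.radians(ph),.137,y),np.radians(ph),s)
E
python3 ik.py
```

```text
0.017
lever0 1 [0.56, 0.58, -1.03, 1.91, 0.6, 0.99, 2.13]
lever1 1 [0.72, 0.56, -1.03, 1.97, 0.59, 0.95, 2.26]
place 1 [-0.41, 0.47, 0.04, 2.06, -0.04, 0.61, 2.53]
behind 1 [-0.61, 0.33, 0.11, 1.76, -0.04, 1.05, 2.39]
press 1 [0.56, 0.56, -1.03, 1.99, 0.6, 0.94, 2.09]
tip 1 [-0.38, 0.73, 1.01, 2.16, -0.93, 0.78, -2.2]
20 0.07 0 1 [1.01, 0.9, -0.66, 2.16, -0.99, 0.85, -2.02]
20 0.07 0.4 1 [1.13, 0.85, -0.84, 2.17, -0.91, 0.8, -2.2]
20 0.07 0.8 1 [1.19, 0.83, -1.02, 2.19, -0.87, 0.73, -2.34]
20 0.07 1.2 1 [1.13, 0.78, -1.07, 2.2, -0.97, 0.69, -2.35]
20 0.07 1.5 1 [1.1, 0.81, -1.15, 2.21, -0.99, 0.59, -2.38]
20 -0.07 0 1 [0.91, 0.98, -0.66, 1.86, -0.88, 0.92, -2.26]
20 -0.07 0.4 1 [0.89, 0.88, -0.66, 1.88, -0.93, 0.96, -2.3]
20 -0.07 0.8 1 [0.84, 0.79, -0.66, 1.89, -1.0, 0.97, -2.33]
20 -0.07 1.2 1 [0.89, 0.8, -0.84, 1.9, -0.94, 0.85, -2.45]
20 -0.07 1.5 1 [0.94, 0.88, -1.02, 1.9, -0.82, 0.71, -2.58]
30 0.07 0 1 [0.95, 0.76, -0.66, 2.19, -0.97, 0.75, -2.14]
30 0.07 0.4 1 [0.93, 0.63, -0.66, 2.2, -1.01, 0.83, -2.21]
30 0.07 0.8 1 [1.01, 0.58, -0.84, 2.2, -0.97, 0.79, -2.35]
30 0.07 1.2 1
[... 2385 characters left out ...]
 1.2 -1 [0.73, 0.63, -0.66, 1.9, -0.95, 0.87, 0.61]
30 -0.07 1.5 -1 [0.66, 0.61, -0.66, 1.9, -0.99, 0.84, 0.59]
40 0.07 0 -1 [0.88, 0.62, -0.66, 2.21, -0.9, 0.67, 0.83]
40 0.07 0.4 -1 [0.71, 0.46, -0.48, 2.21, -1.01, 0.82, 0.83]
40 0.07 0.8 -1 [0.8, 0.4, -0.66, 2.19, -0.96, 0.8, 0.67]
40 0.07 1.2 -1 [0.86, 0.38, -0.84, 2.18, -0.92, 0.74, 0.52]
40 0.07 1.5 -1 [0.77, 0.37, -0.84, 2.17, -0.97, 0.7, 0.49]
40 -0.07 0 -1 [0.54, 0.68, -0.29, 1.92, -0.97, 0.88, 0.79]
40 -0.07 0.4 -1 [0.52, 0.59, -0.3, 1.91, -0.95, 0.93, 0.7]
40 -0.07 0.8 -1 [0.47, 0.52, -0.3, 1.91, -0.96, 0.95, 0.62]
40 -0.07 1.2 -1 [0.4, 0.48, -0.3, 1.9, -0.98, 0.93, 0.54]
40 -0.07 1.5 -1 [0.56, 0.52, -0.6, 1.87, -0.84, 0.81, 0.38]
```

```bash
cat >> h.py <<'E'
D=np.pi/2
def go(tp,phi=D,s=-1,speed=.2,thr=None):
    p,r=pose(tp,phi,s); return robot.move_linear(p,r,speed=speed,threshold=thr)
def ptp(tp,phi=D,s=-1): robot.move_ptp(*pose(tp,phi,s))
def st(n=""): print(n,"t",round(robot.read_time_s(),2),"F",np.round(robot.read_force(),1),"tip(case)",tipcase().round(4))
def tipcase():
    M=R.from_rotvec(robot.read_tcp_rot()).as_matrix(); w=robot.read_tcp_pos()+N*M[:,2]-C[:3]
    c,s=np.cos(C[3]),np.sin(C[3]); return np.array([c*w[0]+s*w[1],-s*w[0]+c*w[1],w[2]])
E
python3 - <<'E'
from h import *
robot.gripper_to(0.0,20); st("closed")
ptp([-.052,0,.15]); st("above")
print(go([-.052,0,.096],thr=15)); st("down")
print(go([-.107,0,.094],speed=.1)); st("a")
print(go([-.137,0,.080],speed=.1)); st("b")
go([-.134,0,.081],speed=.1); go([-.134,0,.17],speed=.25); st("up")
d=[cams.read_camera(n)["frame"] for n in("side","top")]
cv2.imwrite("pics/l1.png",np.hstack([cv2.resize(d[0][130:280,190:340],(400,400)),cv2.resize(d[1][110:260,170:320],(400,400))]))
E
```

```text
closed t 1.92 F [ 0.2 -0.3  0.5] tip(case) [0.4061 0.5569 0.2055]
above t 4.47 F [-0.1  0.3  0.5] tip(case) [-0.0509  0.0003  0.1499]
False
down t 4.89 F [-0.3 -0.1  0.4] tip(case) [-0.0522  0.      0.0961]
False
a t 5.59 F [0.2 0.7 0. ] tip(case) [-1.072e-01 -1.000e-04  9.410e-02]
False
b t 6.08 F [0.8 0.3 0. ] tip(case) [-0.1371 -0.      0.08  ]
up t 6.83 F [ 0.   0.5 -0.1] tip(case) [-1.335e-01 -1.000e-04  1.705e-01]
```

View pics/l1.png

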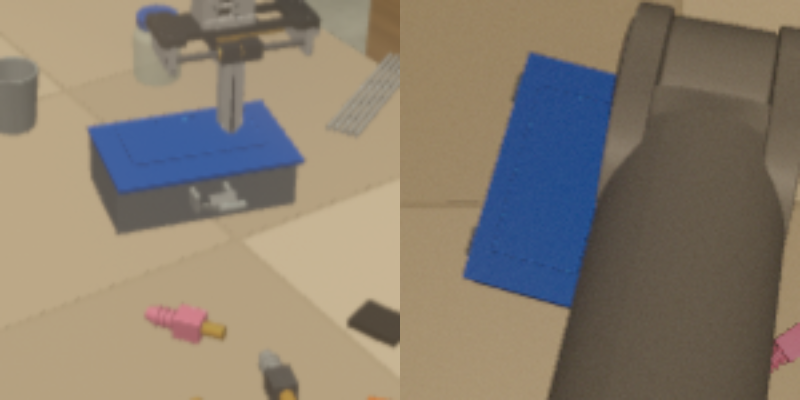

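The lever is swung out and down at crop (217,200), and the lid is free. Next is lifting the lid.

```bash
python3 - <<'E'
from h import *
ph=np.radians(38); y=-.07; d=.138
ptp([-.19,y,.19],ph); st("way")
u=np.array(under(0,ph,d,y,.013)); b=u-.05*np.array([np.cos(ph),0,-np.sin(ph)])
go(b,ph,speed=.25); print(go(u,ph,speed=.1,thr=12)); st("in")
for th in(.12,.35,.6,.85,1.1,1.3,1.5):
    go(under(th,ph,d,y),ph,speed=.12); st(th)
go(np.array(under(1.5,ph,d,y))+[-.06,0,.04],ph,speed=.25)
st("off")
f=[cams.read_camera(n)["frame"] for n in("side","top")]
cv2.imwrite("pics/l2.png",np.hstack([cv2.resize(f[0][90:290,170:370],(400,400)),cv2.resize(f[1][90:290,150:350],(400,400))]))
E
```

```text
way t 8.68 F [-0.3  0.7  0.6] tip(case) [-0.1892 -0.0698  0.1899]
False
in t 10.01 F [ 0.1  0.4 -0.2] tip(case) [-0.0787 -0.0705  0.0511]
0.12 t 10.41 F [ 0.1  0.5 -0.5] tip(case) [-0.0773 -0.0705  0.0809]
0.35 t 10.82 F [ 1.3 -0.4  0.4] tip(case) [-0.0695 -0.0701  0.1111]
0.6 t 11.26 F [-0.2 -0.3  0.1] tip(case) [-0.0537 -0.07    0.1416]
0.85 t 11.69 F [-0.3 -0.4 -0.1] tip(case) [-0.0311 -0.0699  0.1672]
1.1 t 12.12 F [ 0.4 -1.2  0.2] tip(case) [-0.0025 -0.0699  0.1866]
1.3 t 12.51 F [ 0.1 -0.2  0.1] tip(case) [ 0.0234 -0.0698  0.1967]
1.5 t 12.89 F [-0.4 -0.7 -0.2] tip(case) [ 0.0505 -0.0698  0.2013]
off t 13.33 F [ 0.   0.5 -0. ] tip(case) [-0.011  -0.0705  0.2416]
```

View pics/l2.png

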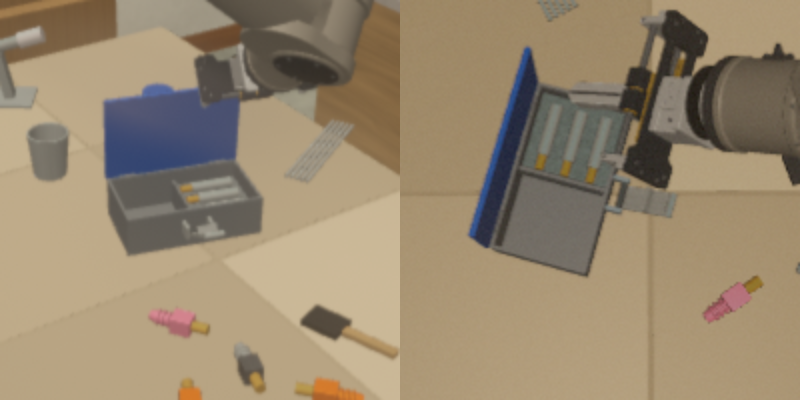

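The lid stands open at about 1.5 rad, the empty compartment is on the robot's side, and nothing else has moved. Next I pick the tip.

```bash
python3 - <<'E'
from h import *
r=R.from_matrix(tool(D,-1,TIP[3])).as_rotvec(); x,y=TIP[:2]
go([-.12,-.07,.26],np.radians(38),speed=.3)
robot.move_ptp([x,y,.14],r); robot.gripper_to(.64,25); st("above")
print(robot.move_linear([x,y,.0205],r,speed=.15,threshold=12)); st("down")
robot.gripper_to(0.2,25); print("w",robot.read_gripper_width()*94,robot.read_grasp_force())
robot.move_linear([x,y,.16],r,speed=.2); print("w",robot.read_gripper_width()*94,robot.read_grasp_force()); st("lift")
f=[cams.read_camera(n)["frame"] for n in("side","top")]
cv2.imwrite("pics/l3.png",np.hstack([cv2.resize(f[0][180:330,200:350],(400,400)),cv2.resize(f[1][150:300,290:440],(400,400))]))
E
```

```text
above t 16.13 F [ 0.4 -0.1 -0. ] tip(case) [-0.3862  0.0269  0.123 ]
False
down t 17.08 F [-0.6  1.  -0.2] tip(case) [-0.3862  0.0265  0.0041]
w 27.64433567641933 24.978901147842407
w 28.126471575428386 24.977687895298004
lift t 18.53 F [-0.7  0.3 -3.1] tip(case) [-0.386   0.0276  0.142 ]
```

View pics/l3.png

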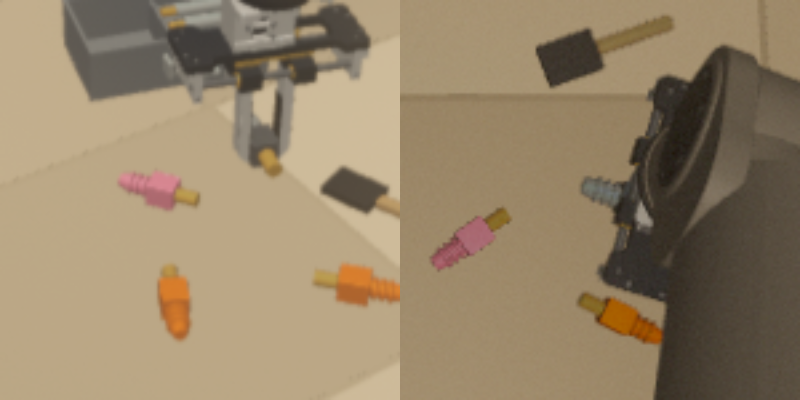

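The steel tip is gripped at 28 mm width with its barrel toward the case, and its old place on the bench is empty.

```bash
python3 - <<'E'
from h import *
go([-.01,.056,.15],speed=.25); st("over")
go([-.01,.056,.030],speed=.15); robot.wait(.2); st("in")
print(go([-.01,.056,.0065],speed=.025,thr=4)); st("floor")
robot.gripper_to(.45); robot.wait(.1); st("rel")
go([-.01,.056,.16],speed=.2); st("up")
go([-.1,.056,.24],speed=.3)
f=[cams.read_camera(n)["frame"] for n in("side","top")]
cv2.imwrite("pics/l4.png",np.hstack([cv2.resize(f[0][90:290,170:370],(400,400)),cv2.resize(f[1][90:290,150:350],(400,400))]))
E
```

```text
over t 20.29 F [-0.3 -0.3 -2.6] tip(case) [-0.0112  0.0558  0.1499]
in t 21.44 F [ 0.6 -0.9 -2. ] tip(case) [-0.0098  0.0555  0.0308]
True
floor t 22.23 F [ 0.6 -0.   4.5] tip(case) [-0.0101  0.0562  0.0085]
rel t 22.79 F [ 0.4 -0.3  0.1] tip(case) [-0.0105  0.0567  0.0083]
up t 23.7 F [-1.6  0.1 -0. ] tip(case) [-0.0104  0.0565  0.159 ]
```

View pics/l4.png

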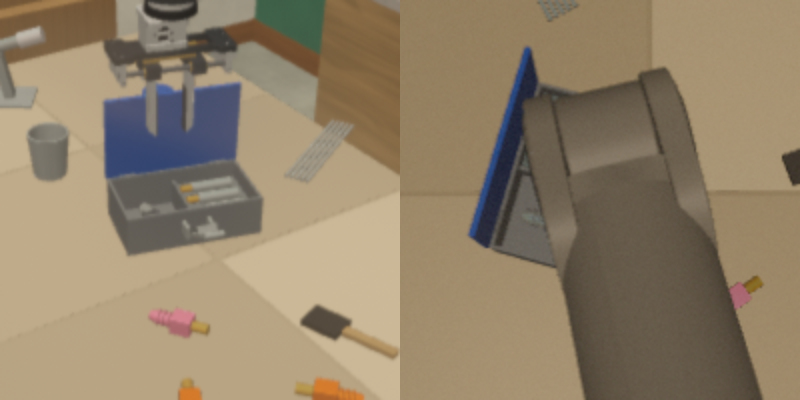

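The tip lies in the empty compartment at left crop (148,208), and the lid is still open. Next I close and press the lid, then check it before swinging the lever.

```bash
python3 - <<'E'
from h import *
robot.gripper_to(0.0,20)
def top(th,d=.135):
    c=H+d*np.array([-np.cos(th),np.sin(th)])+.008*np.array([np.sin(th),np.cos(th)]); return [c[0]+.008,0,c[1]]
go([-.05,0,.275],speed=.25); go([.12,0,.275],speed=.25); st("behind")
a=top(1.5); go([.12,0,a[2]],speed=.2); go(a,speed=.15); st("touch")
for th in(1.3,1.1,.9,.7,.5,.3,.15,.05): go(top(th),speed=.13); st(th)
e=top(0); print(go([e[0],0,.066],speed=.03,thr=22)); st("pressed"); robot.wait(.2); st()
go([e[0],0,.2],speed=.25); st("up")
E
```

```text
behind t 26.44 F [ 0.5 -0.6 -0.2] tip(case) [ 0.1181 -0.0004  0.2749]
touch t 27.42 F [-0.6  0.6  0.4] tip(case) [ 0.0716 -0.0005  0.2064]
1.3 t 27.77 F [0.5 0.  0.8] tip(case) [ 4.460e-02 -1.000e-04  2.023e-01]
1.1 t 28.13 F [ 0.2 -0.2  0.6] tip(case) [ 0.0187 -0.      0.1939]
0.9 t 28.49 F [-0.3  0.5  0.2] tip(case) [-0.005   0.      0.1806]
0.7 t 28.85 F [-0.8 -1.   0.5] tip(case) [-2.53e-02  1.00e-04  1.63e-01]
0.5 t 29.21 F [0.6 1.3 0.3] tip(case) [-4.150e-02  1.000e-04  1.419e-01]
0.3 t 29.57 F [0.1 0.4 0.4] tip(case) [-5.330e-02  1.000e-04  1.177e-01]
0.15 t 29.88 F [-0.   0.4  0.4] tip(case) [-0.059   0.0001  0.0983]
0.05 t 30.12 F [0.9 0.8 1. ] tip(case) [-0.0613  0.0002  0.085 ]
True
pressed t 30.52 F [-6.5 -1.  18. ] tip(case) [-0.0614 -0.0006  0.0781]
 t 30.72 F [-5.3 -0.  19.3] tip(case) [-0.0615 -0.0005  0.078 ]
up t 31.36 F [-0.8 -0.1 -0.7] tip(case) [-6.210e-02  1.000e-04  1.998e-01]
```

```bash
python3 - <<'E'
from h import *
go([-.195,0,.18],speed=.25); go([-.195,0,.066],speed=.2,thr=15); st("out")
print(go([-.135,0,.072],speed=.1,thr=25)); st("a")
print(go([-.108,0,.096],speed=.08,thr=25)); st("b")
print(go([-.09,0,.100],speed=.03,thr=20)); st("home"); robot.wait(.2); st()
go([-.13,0,.105],speed=.15); go([-.2,.1,.3],speed=.3); st("off")
f=[cams.read_camera(n)["frame"] for n in("side","top")]
cv2.imwrite("pics/l5.png",np.hstack([cv2.resize(f[0][90:290,170:370],(400,400)),cv2.resize(f[1][110:260,170:320],(400,400))]))
E
```

```text
out t 32.77 F [-0.5  0.2  0.5] tip(case) [-0.1942 -0.0004  0.0667]
True
a t 33.19 F [-2.1 -9.5  7.6] tip(case) [-0.1621 -0.0004  0.0707]
True
b t 33.48 F [-0.9 -4.9  2.7] tip(case) [-0.1609 -0.0004  0.0731]
True
home t 34.12 F [ 0.1 -2.3  1.8] tip(case) [-0.1601 -0.      0.0739]
 t 34.32 F [-0.2 -1.3  1.7] tip(case) [-0.1602  0.0003  0.0734]
off t 35.67 F [-1.1  0.  -0.3] tip(case) [-0.1999  0.1002  0.2987]
```

View pics/l5.png

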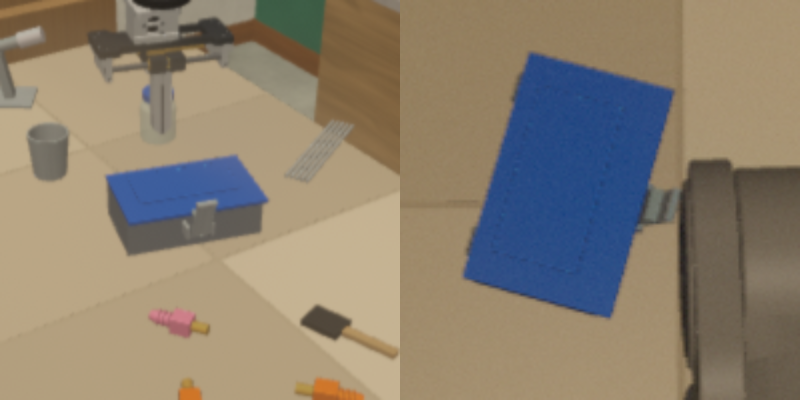

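The lid is shut, but the lever is only part-way up at right crop (660,205), because the push stopped early on a contact spike. I push again from outside.

```bash
python3 - <<'E'
from h import *
go([-.17,0,.18],speed=.25); go([-.17,0,.092],speed=.2,thr=15); st("out")
print(go([-.107,0,.098],speed=.06,thr=25)); st("b")
print(go([-.09,0,.100],speed=.03,thr=20)); st("home"); robot.wait(.2); st()
go([-.14,0,.100],speed=.15); go([-.2,.1,.3],speed=.3); st("off")
f=[cams.read_camera(n)["frame"] for n in("side","top")]
cv2.imwrite("pics/l6.png",np.hstack([cv2.resize(f[0][90:290,170:370],(400,400)),cv2.resize(f[1][110:260,170:320],(400,400))]))
E
```

```text
out t 37.15 F [-1.   0.2  0.5] tip(case) [-0.1699 -0.0005  0.0935]
False
b t 38.36 F [-0.6 -0.6 -0.3] tip(case) [-1.07e-01  1.00e-04  9.79e-02]
True
home t 38.74 F [-0.5 -7.3  5. ] tip(case) [-0.1022  0.0002  0.0986]
 t 38.94 F [-1.7 -7.3  4.3] tip(case) [-0.1022  0.0002  0.0986]
off t 40.27 F [ 0.3  0.3 -0. ] tip(case) [-0.1995  0.1001  0.299 ]
```

View pics/l6.png

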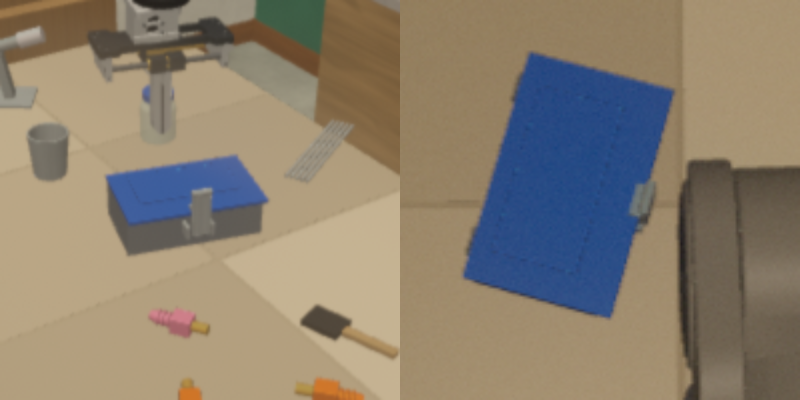

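```bash
python3 - <<'E'
from h import *
for n,(x,y) in dict(side=(262,182),top=(252,172)).items():
    a=np.load(f"pics/{n}0.npy")[y:y+28,x:x+22].astype(float); b=cams.read_camera(n)["frame"][y:y+28,x:x+22].astype(float)
    print(n,np.abs(a-b).mean(),np.abs(a-b).max(),cv2.phaseCorrelate(a.mean(2),b.mean(2)))
E
```

```text
side 6.558982683982684 79.0 ((-0.004962262805657147, -0.25817944199671317), 0.9587784355023152)
top 8.408549783549784 61.0 ((-0.14292578332649164, 0.05342694565133499), 0.8750988256460848)
```

The lever still differs slightly from its starting picture, by about 0.3 px, so I give it one firmer push.

```bash
python3 - <<'E'
from h import *
go([-.15,0,.18],speed=.25); go([-.15,0,.100],speed=.2,thr=15)
go([-.106,0,.104],speed=.1,thr=20); st("near")
print(go([-.085,0,.104],speed=.02,thr=33)); st("home"); robot.wait(.3); st()
go([-.14,0,.104],speed=.15); go([-.2,.1,.3],speed=.3); st("off")
o=[]
for n,(x,y) in dict(side=(262,182),top=(252,172)).items():
    a=np.load(f"pics/{n}0.npy")[y:y+28,x:x+22]; b=cams.read_camera(n)["frame"][y:y+28,x:x+22]
    print(n,cv2.absdiff(a,b).mean(),cv2.phaseCorrelate(a.mean(2),b.mean(2))); o+=[a,b]
cv2.imwrite("pics/cmp.png",cv2.resize(np.hstack(o),None,fx=9,fy=9,interpolation=cv2.INTER_NEAREST))
E
```

```text
near t 42.42 F [ 0.4 -0.3  0.2] tip(case) [-0.1061 -0.      0.1042]
True
home t 43.04 F [-2.  -7.7  5.7] tip(case) [-0.1022 -0.      0.1038]
 t 43.34 F [-3.1 -8.8  7.3] tip(case) [-0.1021 -0.      0.1038]
off t 44.67 F [-0.2  0.5 -1.1] tip(case) [-0.1995  0.1001  0.2989]
side 6.533008658008658 ((-0.036315508099633576, -0.295233134731971), 0.9645069811316935)
top 8.525974025974026 ((-0.30899972273627263, 0.11093131080551544), 0.830276517522528)
```

View pics/cmp.png

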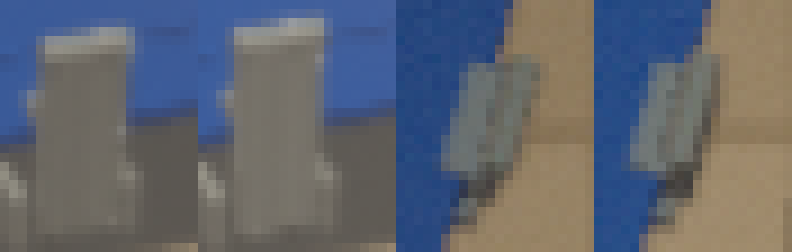

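The comparison shows the lever slightly more upright than at the start. Both pushes ended at the same hard stop (tip x = -102 mm), so it is home.

```bash
python3 -c "
from h import *
print(robot.finish_job(),robot.read_time_s())"
```

```text
the job is handed in; nothing more can be done
the job is handed in; nothing more can be done
```

The job is handed in, at about 45 s of the 72 s allowed: the steel tip is in the empty compartment, the lid is pressed shut and the lever is back home at its stop; the first push to close the lever stopped short and had to be repeated.

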